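Sweep a tin lid off the chopping board into its scrap tray

ROBOT

A 6-joint arm with a two-finger parallel gripper is mounted at the origin on a cart in front of the work surface, level with it; the furniture and walls round the work are solid. World frame = base frame: x ahead of the robot, y to its left, z up, the work surface at z = 0. Lengths are in m, angles in rad, forces in N, time in s.
With the tool pointing down it reaches from about 0.325 to 0.875 m from the base axis. Payload 4.4 kg.
Tool frame: the origin (TCP) lies midway between the tips of the shut fingers; the grasp point (between the pads) lies 19 mm behind it; z points along the fingers, y is the line along which they close (so a half turn about z gives the same grasp; the last joint's range is limited). The gripper opens to 85 mm and grips with 20 to 120 N. Pads are 22 mm wide; open, the fingers measure 114 mm over their backs; the gripper's body (76 mm by 85 mm) begins 54 mm behind the grasp point. The pads swing forward as they close: fully open they stand 13 mm farther back than shut.
Start: joints at [-1.468, 0.207, 1.542, -0, 1.393, -0.15], TCP at [0.144, -0.557, 0.231] pointing down, gripper open.
Joint ranges: [-2.73, 2.73], [-0.86, 2.22], [0.23, 2.46], [-1.11, 4.25], [0.08, 2.63], [-2.82, 2.82]. Speed limits (rad/s): [2.79, 2.79, 3.14, 3.14, 3.14, 3.14].

INTERFACE

Orientations are given as a unit quaternion [x, y, z, w].
In Python, from rig import robot, vision gives the robot as it stands.
- The arm moves only by the tool carry_out, never from a script. Its argument "motion" is one flat list of numbers, 7 for each row, row after row: the finger opening in mm, from 0 to 85.4, then the shift along the world's x, y, z in units of 30 mm (1.0 is 30 mm), then the turn, a rotation vector about the world's x, y, z in units of 6 degrees (1.0 is 6 degrees). A call has 1 to 12 rows; each row shifts and turns the commanded pose from where the row before left it; what a row does not reach is not made up. A row lasts 1/10 s, in which the tool goes at most 50 mm and 8.59 degrees, less where a joint would pass 70% of its speed; a pose out of reach is approached as far as the arm can. A call is refused whole if a number of a shift passes 1 or a number of a turn 1, either way. A call with a gripper value outside its range is refused whole. The fingers move at their own pace and stop on an object; "force" is the grip in N (left out, the last holds). Time passes only in rows, so rows that do not move let the fingers close. It gives the time, the measured TCP pose, the force, the opening and the grip force at its end, in the units of the state.
- robot.sense(): the state, without advancing time (a new reading comes with each control period).
- vision.read_camera(name): name is "scene" or "top"; returns the picture (480x640x3 uint8, red, green, blue); there is no depth.
- vision.get_calibration(name): a dict with "vfov" (degrees; the focal length in pixels is half the picture's height over the tangent of half this angle, whatever the lens; pixels are square), "cx", "cy" (the principal point, pixels), "R" (3x3) and "t" (3): a world point X has camera coordinates R X + t. Camera axes: x right, y down, z forward; pixel columns grow to the right and rows downward; lengths in m; the calibration is good to about 2 mm. A picture is of the moment at which its call begins. get_calibration takes no time and is no camera call.
- robot.hand_in(): hands the job in; it is judged then, once.
The state is a dict: "time": time; "joint_pos": joint angles; "dq": joint speeds; "joint_torque": joint torques, N m; "tool_pos": TCP position; "ee_rot": TCP orientation; "ft_force": force on the tool from outside, world axes, zero at the start; "ft_torque": the same for the moment, N m; "opening": opening from 0.0 (shut) to 1.0 (fully open); "grasp_force": force on a finger pad.
Only numpy, scipy, OpenCV 4.12 (cv2) and the standard library are available. Lean on these libraries where they do the work, as an engineer would, in place of code of your own. Each camera call takes 0.05 s, during which the arm holds its last target. There are 200 camera calls.

TASK

The cut-out lid of a tin is lying on the chopping board. Pull the scrap tray right out from under the board, then with the fingers shut press lightly on the flat of the lid and slide it over the board's edge, so that it drops into the tray and lies there, and push the tray fully home. The lid's rim is sharp, so touch only its face, not its edge, and never press harder than 15 N or the thin lid buckles; leave everything else where it is.

Things in the scene. Friction and masses are not known exactly. Their poses are not given: they have to be found in the camera images.
- board: Wooden chopping board, 250 x 190 mm, on a low frame, fixed. Origin: centre of its underside, on the worktop; x along the 250 mm length, the scrap tray slides out to -x; z up. Cutting face 50 mm above the origin; round it runs a rounded juice bead 2.2 mm high, 12 mm wide, crest 9 mm inside the board's edges: a lid slid off the edge rides up over it.
- tin_lid: Steel tin lid on the board, 73 mm diameter, 45 to 60 g. Origin: centre of its underside, z up. Cutting bowed it: its flat ringed face, 59 mm wide, stands 4 to 9 mm above the underside, different each time, stiff (about 10 N per mm). It buckles over 15 N; 5 to 8 N is plenty. Friction: fingers on face 0.8, lid on board 0.2. Pressed 12 mm behind its middle it rides over the bead.
- lid_rim: The lid's sharp cut rim, the outer ring between 67 and 73 mm diameter, 0.8 to 2.8 mm above the lid's underside (lower than the face). Same origin as the lid. Not to be touched with the fingers.
- tray (a joint): How far the steel scrap tray is pulled out, m: 0 fully home (its wooden front then covers the board's end), 0.125 at the end stop. It runs with a steady friction of about 1.5 N and stays where it is left. It may start up to 20 mm open.
- tray_handle (a point): Middle of the tray's steel bar handle: a round bar 11 mm thick and 90 mm long, parallel to the board's y, 20 mm above the worktop and 35 mm clear (centre to face) of the tray's front, which is 12 mm thick and 33 mm high. Axes as the board's; moves with the tray.
- tray_floor (a point): Point on the tray's inner floor, 6 mm above the worktop and 52 mm behind the inside of the tray's wooden front, at mid-width. Axes as the board's; moves with the tray. The tray is inside 142 mm wide, 199 mm long, walls up to 30 mm above the worktop; the board's underside is 34 mm above it.
- board_edge (a point): Middle of the board's edge above the tray's front, level with the cutting face. Axes as the board's (-x points off the board, over the pulled-out tray).
- tin: Closed food tin, 75 mm diameter, 58 mm high, standing at the back of the board. Origin: centre of its underside. Leave alone.
- teaspoon: Teaspoon, 130 x 26 x 11 mm, on the worktop left of the board. Origin: middle of its underside. Leave alone.
- mug: Plain white mug standing upside down, 82 mm diameter, 94 mm high, handle out to 115 mm, right of the board. Origin: under its middle. Leave alone.
- salt: Salt shaker, 44 mm diameter, 90 mm high, left of the board. Origin: centre of its underside. Leave alone.
Mind the look-alikes: they are no part of the job. Of the things like the tin_lid, leave any that is black or red; of the rest the smaller one is meant.

How it is judged:
On the way, in this order (a step that is already met when the one before it is completed fails the run):
1. the scrap tray is pulled out at least 95 mm (value of joint tray above 0.095 m), for 0.2 s.
2. the lid lies in the pulled-out tray, let go (value of joint tray above 0.085 m and height (world z) of tin_lid between 0.003 and 0.02 m and horizontal distance between tin_lid and tray_floor below 0.075 m and contact force between the fingers and tin_lid below 0.2 N), for 0.2 s.
At the end, for the whole second after the job is handed in: The lid lies still inside the scrap tray (its underside less than 20 mm above the worktop), the tray is fully home (within 4 mm), and the tin, teaspoon, mug and salt shaker stand within 20 mm of where they were (value of joint tray below 0.004 m and height (world z) of tin_lid between 0.003 and 0.02 m and horizontal distance between tin_lid and tray_floor below 0.15 m and linear speed of tin_lid below 0.02 m/s); the robot touches nothing.
It fails at once if the lid is pressed with more than 15 N (contact force between the fingers and tin_lid above 15 N).
It fails at once if a finger touches the lid's sharp cut rim (over 0.5 N) (contact force between the fingers and lid_rim above 0.5 N).
It fails at once if the lid is pushed by its edge: touched (over 0.5 N) with the gripper's middle more than 36 mm from the lid's middle (contact force between the fingers and tin_lid above 0.5 N and horizontal distance between the grasp point and tin_lid above 0.036 m).
It fails at once if the tin, teaspoon, mug or salt shaker is moved more than 20 mm (distance of any of tin, teaspoon, mug, salt from where it was at the start of the episode above 0.02 m).
It also fails if it takes over 72 s, if anything falls off the work surface, if the arm or the gripper's body presses on something with over 40 N, if the wrist force passes 120 N, or if a joint passes its speed limit or range.

## Working session

There is one attempt and no reset: what is moved stays moved. The work goes in short steps, Python scripts to look and compute and a tool call to move; the robot and the scene stay as the last step left them, time stands still between calls to the robot, and variables do not carry over. Pictures are saved under pics/ and viewed, at most 10 in all, crops included, and the job is handed in when it is done.

Besides the shell and the picture viewer there is one more tool, called after "Call:" as name(argument=value, ...), one argument or row to a line, values as JSON. carry_out: Moves the arm, as the interface text tells. Its arguments: {"type":"object","properties":{"motion":{"type":"array"},"force":{"type":"number"}},"required":["motion"]}

```bash
mkdir -p pics; python3 - <<'E'
from rig import robot, vision
import cv2
for n in("scene","top"):
    cv2.imwrite(f"pics/{n}0.png",vision.read_camera(n)[:,:,::-1]); c=vision.get_calibration(n); print(n,c)
s=robot.sense();print({k:s[k] for k in("time","tool_pos","ee_rot","ft_force","opening")})
E
```

```text
scene {'vfov': 55.50929362958239, 'cx': 324.309744114893, 'cy': 237.13201339229667, 'R': array([[-0.69540416, -0.71844221,  0.01593239],
       [-0.53287246,  0.50065645, -0.68219503],
       [ 0.48214105, -0.4828912 , -0.73099665]]), 't': array([0.33679042, 0.26662213, 1.03715896])}
top {'vfov': 47.311464006532155, 'cx': 324.02892444220777, 'cy': 240.92383493156152, 'R': array([[-0.00202557, -0.99988192, -0.01523308],
       [-0.99645172,  0.0032999 , -0.08410162],
       [ 0.08414196,  0.01500868, -0.99634074]]), 't': array([0.06398495, 0.4383532 , 1.43422705])}
{'time': 0.1, 'tool_pos': array([ 0.14372312, -0.55604057,  0.23020668]), 'ee_rot': array([ 9.92022526e-01,  1.26056458e-01,  2.39638572e-05, -1.03776015e-03]), 'ft_force': array([ 1.00606079, -0.94274657, -0.85154744]), 'opening': 0.9957857325835753}
```

View pics/scene0.png

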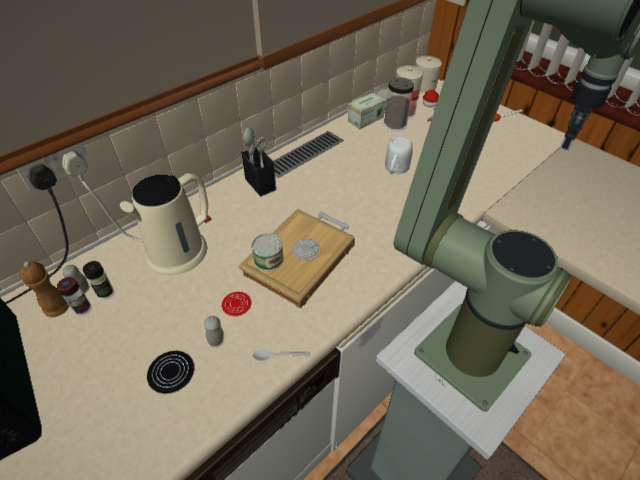

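View pics/top0.png

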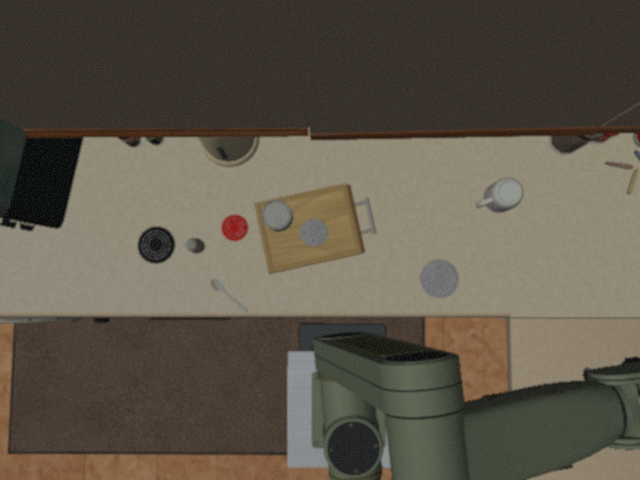

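Top view: there are four lid-like discs. Black is at (156,245), red at (234,227), a steel one on the worktop at (440,278) is about 39 px wide, and a steel one on the board at (314,233) is about 27 px wide. The one meant is at (314,233), because it is steel, smaller and on the board. The tray handle is at (367,216) and pulls out to the right, roughly world -y. I'll measure these and confirm with a crop.

```bash
cat > h.py <<'E'
import numpy as np, cv2
from rig import robot, vision
C={n:vision.get_calibration(n) for n in("scene","top")}
def f(n): return 240/np.tan(np.radians(C[n]["vfov"])/2)
def ray(n,u,v):
    c=C[n]; d=c["R"].T@np.array([(u-c["cx"])/f(n),(v-c["cy"])/f(n),1]); return -c["R"].T@c["t"],d
def onz(n,u,v,z):
    o,d=ray(n,u,v); return o+d*(z-o[2])/d[2]
def proj(n,X):
    c=C[n]; p=c["R"]@np.array(X)+c["t"]; return np.array([c["cx"]+f(n)*p[0]/p[2],c["cy"]+f(n)*p[1]/p[2]])
E
python3 - <<'E'
from h import *
t=cv2.imread("pics/top0.png"); s=cv2.imread("pics/scene0.png")
a=cv2.resize(t[170:285,245:385],None,fx=4,fy=4,interpolation=2)
b=cv2.resize(s[200:310,230:365],None,fx=4,fy=4,interpolation=2)
cv2.imwrite("pics/crop_t.png",a);cv2.imwrite("pics/crop_s.png",b)
for n,im,bx in(("top",t,(170,285,245,385)),("scene",s,(200,310,230,365))):
    hsv=cv2.cvtColor(im,cv2.COLOR_BGR2HSV)
    m=np.zeros(im.shape[:2],np.uint8); y0,y1,x0,x1=bx
    w=hsv[y0:y1,x0:x1]
    m[y0:y1,x0:x1]=((w[...,1]>85)&(w[...,0]<30))*255
    cs,_=cv2.findContours(m,0,2); c=max(cs,key=cv2.contourArea)
    q=cv2.approxPolyDP(cv2.convexHull(c),5,True)[:,0]
    print(n,"board",cv2.contourArea(c),[(tuple(int(i) for i in p),onz(n,*p,.05).round(4)[:2].tolist()) for p in q])
    g=np.zeros_like(m); g[y0:y1,x0:x1]=(w[...,1]<70)*255
    for c in cv2.findContours(g,0,2)[0]:
        if cv2.contourArea(c)>60:
            (u,v),(ww,hh),an=cv2.minAreaRect(c); e=cv2.fitEllipse(c)
            print(n,"grey",cv2.contourArea(c),(u,v,ww,hh,an),e, onz(n,*e[0],.055).round(4),onz(n,u,v,.02).round(4))
E
```

```text
top board 5962.5 [((349, 185), [0.5825, -0.0033]), ((363, 252), [0.4068, -0.0385]), ((270, 272), [0.3557, 0.2023]), ((255, 203), [0.5361, 0.2427])]
top grey 15799.0 (314.5, 227.0, 114.0, 139.0, 90.0) ((314.48431396484375, 227.0227508544922), (134.35008239746094, 427.0988464355469), 179.99832153320312) [0.4717 0.0869 0.055 ] [0.4756 0.088  0.02  ]
scene board 5131.0 [((353, 236), [0.4104, -0.0337]), ((353, 245), [0.3881, -0.0102]), ((300, 307), [0.3391, 0.2202]), ((239, 267), [0.5322, 0.2506]), ((297, 209), [0.5901, 0.0056])]
scene grey 14234.5 (297.0, 254.5, 108.99998474121094, 133.99996948242188, 90.0) ((302.9508361816406, 247.987060546875), (151.34011840820312, 175.24630737304688), 119.54145050048828) [0.4666 0.095  0.055 ] [0.4838 0.1015 0.02  ]
```

View pics/crop_t.png

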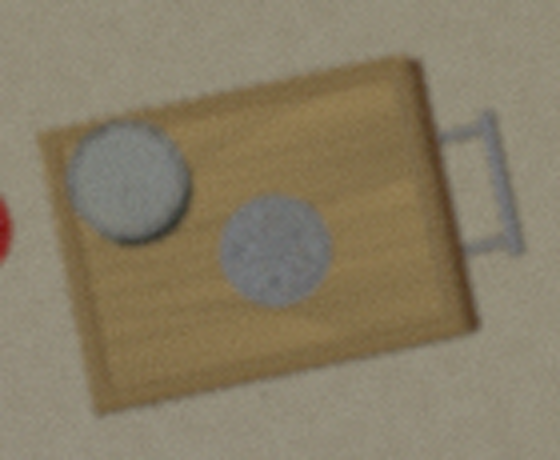

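View pics/crop_s.png

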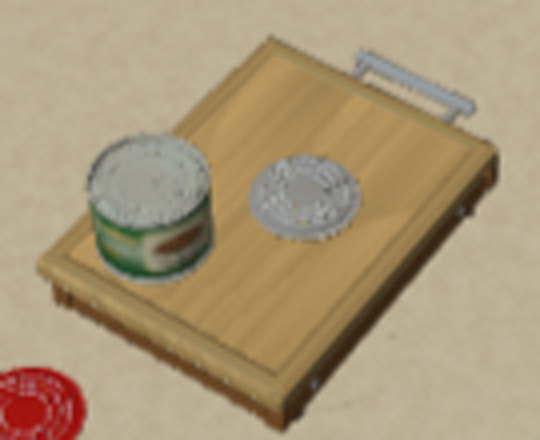

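The top crop shows the plain steel ringed lid on the board, at crop (275,250), about 28 px ≈ 73 mm across. The bar handle is at crop (488,115)-(516,252). The scene crop agrees: lid at (305,197), handle (358,55)-(472,107). Next I'll refine the positions with tighter masks.

```bash
cat > meas.py <<'E'
from h import *
def lid_handle(n,im,lidbox,hbox,ref):
    # distance from local background colour (Lab)
    lab=cv2.cvtColor(cv2.GaussianBlur(im,(3,3),0),cv2.COLOR_BGR2LAB).astype(float)
    out=[]
    for box,k in((lidbox,0),(hbox,1)):
        x0,y0,x1,y1=box; w=lab[y0:y1,x0:x1]
        bg=np.median(np.concatenate([w[0],w[-1],w[:,0],w[:,-1]]),0)
        d=np.abs(w-bg)[...,1:].sum(-1) if k==0 else np.linalg.norm(w-bg,axis=-1)
        th,m=cv2.threshold(np.clip(d*4,0,255).astype(np.uint8),0,255,cv2.THRESH_OTSU)
        c=max(cv2.findContours(m,0,1)[0],key=cv2.contourArea)
        c=c+np.array([x0,y0]); out.append((cv2.fitEllipse(c),cv2.minAreaRect(c),c))
    return out
E
python3 - <<'E'
from meas import *
t=cv2.imread("pics/top0.png"); s=cv2.imread("pics/scene0.png")
for n,im,lb in(("top",t,(297,214,332,252)),("scene",s,(287,232,326,265))):
    e,_,_=lid_handle(n,im,lb,lb,0)[0]
    print(n,"lid",e,onz(n,*e[0],.053).round(4))
    p=np.array(e[0]); 
# handle ends by hand from crops
T=[(245+488/4,170+115/4),(245+516/4,170+252/4)];S=[(230+358/4,200+55/4),(230+472/4,200+107/4)]
for n,P in(("top",T),("scene",S)):
    for p in P: print(n,p,onz(n,*p,.02).round(4))
# corners by hand, crops, face level
for n,P in(("top",[(410,58),(472,330),(98,410),(40,135)]),("scene",[(272,40),(496,148),(290,408),(40,266)])):
    o=(245,170) if n=="top" else (230,200)
    Q=np.array([onz(n,o[0]+a/4,o[1]+b/4,.05)[:2] for a,b in P]);print(n,Q.round(4).tolist(),Q.mean(0), [np.linalg.norm(Q[i]-Q[i-1]).round(4) for i in range(4)], ((Q[2]+Q[3]-Q[0]-Q[1])/2).round(4))
E
```

```text
top lid ((313.35394287109375, 232.20167541503906), (27.016799926757812, 27.18026351928711), 54.02023696899414) [0.4584 0.09   0.053 ]
scene lid ((305.5921325683594, 249.02223205566406), (20.523094177246094, 27.43167495727539), 88.10910034179688) [0.4607 0.0913 0.053 ]
top (367.0, 198.75) [ 0.5508 -0.0519  0.02  ]
top (374.0, 233.0) [ 0.4591 -0.0697  0.02  ]
scene (319.5, 213.75) [ 0.5552 -0.0489  0.02  ]
scene (348.0, 226.75) [ 0.4626 -0.0711  0.02  ]
top [[0.5839, 0.0006], [0.4055, -0.0385], [0.3544, 0.2036], [0.5341, 0.2427]] [0.46945577 0.10211708] [np.float64(0.2472), np.float64(0.1826), np.float64(0.2474), np.float64(0.1839)] [-0.0504  0.2421]
scene [[0.5851, 0.0063], [0.406, -0.033], [0.3455, 0.2065], [0.5317, 0.2478]] [0.46709018 0.10692321] [np.float64(0.2474), np.float64(0.1833), np.float64(0.247), np.float64(0.1908)] [-0.057   0.2405]
```

Call:
carry_out(
  motion=[28,0.7,0.95,0,0,0,-0.2,28,0.7,0.95,0,0,0,-0.2,28,0.7,0.95,0,0,0,0,28,0.7,0.95,0,0,0,0,28,0.7,0.95,0,0,0,0,28,0.7,0.95,0,0,0,0,28,0.7,0.95,0,0,0,0,28,0.7,0.95,0,0,0,0,28,0.7,0.95,0,0,0,0,28,0.7,0.95,0,0,0,0,28,0.7,0.95,0,0,0,0,28,0.7,0.95,0,0,0,0],
  force=30,
)

```text
time: 1.3
tool_pos: [0.3962, -0.2132, 0.2309]
ee_rot: [0.994, 0.105, -0.0, -0.0]
ft_force: [1.0, -0.7, 0.8]
opening: 0.33
grasp_force: 0.0
```

Call:
carry_out(
  motion=[26,0.6,0.85,-0.3,0,0,0,26,0.6,0.85,-0.3,0,0,0,26,0.6,0.85,-0.3,0,0,0,26,0.6,0.85,-0.3,0,0,0,26,0.6,0.85,-0.3,0,0,0,26,0.6,0.85,-0.3,0,0,0,26,0,0,-0.8,0,0,0,26,0,0,-0.8,0,0,0,26,0,0,-0.8,0,0,0,26,0,0,0,0,0,0],
)

```text
time: 2.3
tool_pos: [0.5001, -0.0605, 0.1013]
ee_rot: [0.994, 0.105, -0.004, -0.002]
ft_force: [-1.1, 0.1, -1.0]
opening: 0.305
grasp_force: 0.0
```

```bash
python3 - <<'E'
from h import *
s=robot.sense(); print(s["tool_pos"].round(4),s["joint_pos"].round(3),s["opening"])
im=vision.read_camera("scene")[:,:,::-1]; t=vision.read_camera("top")[:,:,::-1]
cv2.imwrite("pics/a.png",np.hstack([cv2.resize(im[160:270,270:380],None,fx=3.6,fy=3.6,interpolation=2),cv2.resize(t[170:280,295:405],None,fx=3.6,fy=3.6,interpolation=2)]))
E
```

```text
[ 0.5001 -0.0605  0.1013] [-0.292  0.214  1.827 -0.     1.11   1.067] 0.30512412574417436
```

View pics/a.png

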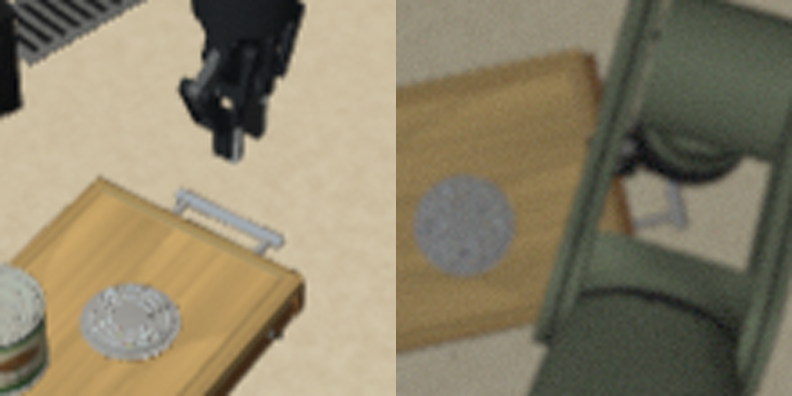

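The gripper is centred above the bar with the fingers about 26 mm apart. In the left half the tips are at (232,157) and the handle is at (180,195)-(280,240). I'll go down and grip it.

Call:
carry_out(
  motion=[26,0.1,0,-0.7,0,0,0,26,0.1,0,-0.7,0,0,0,26,0,0,-0.5,0,0,0,26,0,0,-0.4,0,0,0,26,0,0,-0.4,0,0,0,26,0,0,-0.3,0,0,0,26,0,0,0,0,0,0,26,0,0,0,0,0,0],
)

```text
time: 3.2
tool_pos: [0.51, -0.0618, 0.0155]
ee_rot: [0.994, 0.105, 0.0, 0.0]
ft_force: [0.0, -0.5, 0.1]
opening: 0.306
grasp_force: 0.0
```

Call:
carry_out(
  motion=[5,0,0,0,0,0,0,5,0,0,0,0,0,0,5,0,0,0,0,0,0,5,0,0,0,0,0,0,5,0,0,0,0,0,0],
  force=30,
)

```text
time: 3.7
tool_pos: [0.5104, -0.0618, 0.016]
ee_rot: [0.994, 0.105, 0.001, 0.0]
ft_force: [0.4, 1.6, 6.2]
opening: 0.109
grasp_force: 30.2
```

Call:
carry_out(
  motion=[5,0.05,-0.23,0,0,0,0,5,0.1,-0.46,0,0,0,0,5,0.1,-0.46,0,0,0,0,5,0.1,-0.46,0,0,0,0,5,0.1,-0.46,0,0,0,0,5,0.1,-0.46,0,0,0,0,5,0.1,-0.46,0,0,0,0,5,0.1,-0.46,0,0,0,0,5,0.05,-0.23,0,0,0,0,5,0,0,0,0,0,0],
)

```text
time: 4.7
tool_pos: [0.5347, -0.1738, 0.016]
ee_rot: [0.994, 0.105, 0.001, 0.001]
ft_force: [-0.0, -1.6, 4.6]
opening: 0.108
grasp_force: 30.3
```

Call:
carry_out(
  motion=[5,0.03,-0.15,0,0,0,0,5,0.03,-0.15,0,0,0,0,5,0,0,0,0,0,0],
)

```text
time: 5.0
tool_pos: [0.5351, -0.1757, 0.0159]
ee_rot: [0.995, 0.105, -0.001, -0.005]
ft_force: [-0.7, 14.5, 14.8]
opening: 0.115
grasp_force: 31.3
```

Call:
carry_out(
  motion=[26,0,0.03,0,0,0,0,26,0,0,0,0,0,0,26,0,0,0,0,0,0,26,0,0,0.3,0,0,0,26,0,0,0.6,0,0,0,26,0,0,0.9,0,0,0,0,0,0,0.9,0,0,1,0,0,0,0.9,0,0,1,0,0,0,0.6,0,0,1,0,0,0,0,0,0,1,0,0,0,0,0,0,1],
)

```text
time: 6.1
tool_pos: [0.5342, -0.1803, 0.1408]
ee_rot: [0.933, 0.361, -0.001, -0.0]
ft_force: [1.1, -0.7, -0.4]
opening: -0.003
grasp_force: 0.0
```

```bash
python3 - <<'E'
from meas import *
s=robot.sense(); print(s["tool_pos"].round(4),s["ee_rot"].round(4),s["ft_force"].round(2))
im=vision.read_camera("scene")[:,:,::-1].copy(); t=vision.read_camera("top")[:,:,::-1].copy()
cv2.imwrite("pics/b.png",np.hstack([cv2.resize(im[160:270,270:380],None,fx=3.6,fy=3.6,interpolation=2),cv2.resize(t[170:280,295:405],None,fx=3.6,fy=3.6,interpolation=2)]))
for n,im,lb in(("top",t,(297,214,332,252)),("scene",im,(287,232,326,265))):
    e=lid_handle(n,im,lb,lb,0)[0][0]; print(n,e,onz(n,*e[0],.055).round(4))
E
```

```text
[ 0.5342 -0.1803  0.1408] [ 9.327e-01  3.608e-01 -9.000e-04 -5.000e-04] [ 1.06 -0.68 -0.41]
top ((313.3699645996094, 232.1868896484375), (27.065242767333984, 27.27254295349121), 70.9058837890625) [0.4583 0.0898 0.055 ]
scene ((305.6079406738281, 248.99978637695312), (20.5755558013916, 27.425060272216797), 87.71284484863281) [0.4594 0.0923 0.055 ]
```

View pics/b.png

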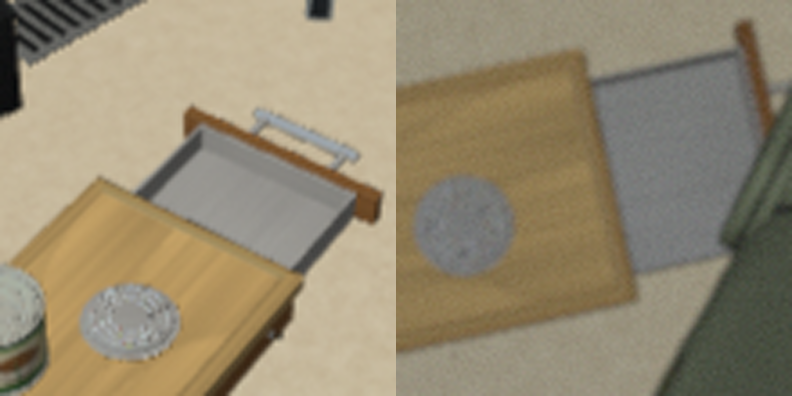

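Tray is fully out. The lid is unchanged at (.459,.091). Now I'll move to 12 mm behind its middle and finish the quarter turn.

Call:
carry_out(
  motion=[0,-0.26,0.94,0,0,0,1,0,-0.26,0.94,0,0,0,1,0,-0.26,0.94,0,0,0,1,0,-0.26,0.94,0,0,0,1,0,-0.26,0.94,0,0,0,1,0,-0.26,0.94,0,0,0,1,0,-0.26,0.94,0,0,0,1,0,-0.26,0.94,0,0,0,1,0,-0.26,0.94,0,0,0,1,0,-0.26,0.94,0,0,0,1,0,0,0,-0.5,0,0,0,0,0,0,-0.5,0,0,0],
)

```text
time: 7.4
tool_pos: [0.4587, 0.1027, 0.1123]
ee_rot: [0.629, 0.777, 0.001, 0.001]
ft_force: [-0.3, 0.6, 0.0]
opening: 0.002
grasp_force: 0.0
```

Call:
carry_out(
  motion=[0,-0.07,0,-0.5,0,0,0,0,0,0,-0.5,0,0,0,0,0,0,-0.3,0,0,0,0,0,0,-0.2,0,0,0,0,0,0,-0.1,0,0,0,0,0,0,0,0,0,0,0,0,0,0,0,0,0],
)

```text
time: 8.1
tool_pos: [0.4561, 0.1018, 0.0639]
ee_rot: [0.629, 0.778, 0.0, 0.0]
ft_force: [-0.1, -0.3, 0.3]
opening: -0.003
grasp_force: 0.0
```

Call:
carry_out(
  motion=[0,0,0,-0.04,0,0,0,0,0,0,-0.04,0,0,0,0,0,0,-0.03,0,0,0,0,0,0,0,0,0,0],
)

```text
time: 8.5
tool_pos: [0.4554, 0.1018, 0.0599]
ee_rot: [0.629, 0.778, -0.0, -0.0]
ft_force: [-1.1, -0.3, -0.2]
opening: 0.006
grasp_force: 0.0
```

Call:
carry_out(
  motion=[0,0,0,-0.02,0,0,0,0,0,0,0,0,0,0],
)

```text
time: 8.7
tool_pos: [0.4554, 0.1018, 0.0593]
ee_rot: [0.629, 0.778, -0.0, -0.0]
ft_force: [-0.1, -1.3, 0.3]
opening: 0.001
grasp_force: 0.0
```

Call:
carry_out(
  motion=[0,0,0,-0.02,0,0,0,0,0,0,0,0,0,0],
)

```text
time: 8.9
tool_pos: [0.4554, 0.1018, 0.0587]
ee_rot: [0.629, 0.778, -0.0, -0.0]
ft_force: [0.4, 0.4, -0.8]
opening: -0.003
grasp_force: 0.0
```

Call:
carry_out(
  motion=[0,0,0,-0.02,0,0,0,0,0,0,0,0,0,0],
)

```text
time: 9.1
tool_pos: [0.4554, 0.1018, 0.0581]
ee_rot: [0.629, 0.778, -0.0, -0.0]
ft_force: [0.6, 0.9, -0.8]
opening: 0.002
grasp_force: 0.0
```

Call:
carry_out(
  motion=[0,0,0,-0.015,0,0,0,0,0,0,0,0,0,0],
)

```text
time: 9.3
tool_pos: [0.4555, 0.1018, 0.0577]
ee_rot: [0.629, 0.778, -0.0, -0.0]
ft_force: [0.2, -0.6, 0.3]
opening: 0.003
grasp_force: 0.0
```

Call:
carry_out(
  motion=[0,0,0,-0.015,0,0,0,0,0,0,0,0,0,0],
)

```text
time: 9.5
tool_pos: [0.4557, 0.1018, 0.0576]
ee_rot: [0.629, 0.778, 0.0, 0.0]
ft_force: [-0.7, -0.5, 2.0]
opening: -0.005
grasp_force: 1.5
```

Call:
carry_out(
  motion=[0,0,0,-0.015,0,0,0,0,0,0,0,0,0,0],
)

```text
time: 9.7
tool_pos: [0.4561, 0.1018, 0.0576]
ee_rot: [0.629, 0.778, 0.0, 0.0]
ft_force: [-1.2, 0.5, 5.8]
opening: -0.001
grasp_force: 2.9
```

Contact at z≈0.0577, and the press is about 6 N. I'll slide slowly towards the edge and check the force often.

Call:
carry_out(
  motion=[0,0.015,-0.08,0,0,0,0,0,0.03,-0.16,0,0,0,0,0,0.035,-0.16,0,0,0,0,0,0.035,-0.16,0,0,0,0],
)

```text
time: 10.1
tool_pos: [0.46, 0.085, 0.0576]
ee_rot: [0.629, 0.778, 0.001, 0.001]
ft_force: [0.3, 1.6, 5.7]
opening: -0.007
grasp_force: 2.6
```

Call:
carry_out(
  motion=[0,0.035,-0.16,0,0,0,0,0,0.035,-0.16,0,0,0,0,0,0.035,-0.16,0,0,0,0,0,0.035,-0.16,0,0,0,0],
)

```text
time: 10.5
tool_pos: [0.4642, 0.0657, 0.0576]
ee_rot: [0.629, 0.778, 0.001, 0.001]
ft_force: [0.8, 0.9, 5.1]
opening: -0.003
grasp_force: 2.7
```

Call:
carry_out(
  motion=[0,0.035,-0.16,0,0,0,0,0,0.035,-0.16,0,0,0,0,0,0.02,-0.1,0,0,0,0,0,0,0,0,0,0,0],
)

```text
time: 10.9
tool_pos: [0.4671, 0.0526, 0.0576]
ee_rot: [0.629, 0.777, 0.001, 0.001]
ft_force: [0.3, -0.6, 5.6]
opening: -0.003
grasp_force: 2.5
```

```bash
python3 - <<'E'
from meas import *
s=robot.sense(); print(s["tool_pos"].round(4),s["ft_force"].round(2))
im=vision.read_camera("scene")[:,:,::-1].copy()
cv2.imwrite("pics/c.png",cv2.resize(im[190:280,270:390],None,fx=5,fy=5,interpolation=2))
E
```

```text
[0.4671 0.0526 0.0576] [ 0.26 -0.56  5.57]
```

View pics/c.png

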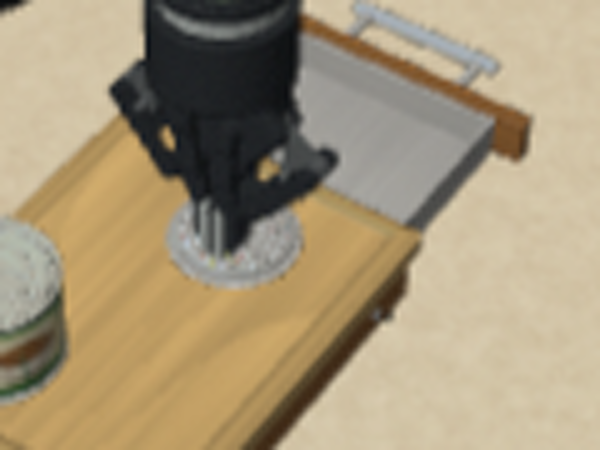

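The lid (crop ≈(235,243)) is following the fingers and its front is nearing the bead, so I'll go on in smaller steps.

Call:
carry_out(
  motion=[0,0.025,-0.11,0,0,0,0,0,0.025,-0.11,0,0,0,0,0,0.025,-0.11,0,0,0,0],
)

```text
time: 11.25
tool_pos: [0.4691, 0.0433, 0.0576]
ee_rot: [0.629, 0.778, 0.001, 0.001]
ft_force: [-0.5, 0.8, 6.3]
opening: -0.005
grasp_force: 2.9
```

Call:
carry_out(
  motion=[0,0.015,-0.07,0,0,0,0,0,0.015,-0.07,0,0,0,0],
)

```text
time: 11.45
tool_pos: [0.4699, 0.0395, 0.0577]
ee_rot: [0.629, 0.777, 0.001, 0.0]
ft_force: [-0.8, 3.3, 8.0]
opening: -0.001
grasp_force: 4.1
```

Call:
carry_out(
  motion=[0,0.015,-0.07,0.006,0,0,0,0,0.015,-0.07,0.006,0,0,0],
)

```text
time: 11.65
tool_pos: [0.4709, 0.0353, 0.0581]
ee_rot: [0.629, 0.777, 0.001, 0.0]
ft_force: [-1.4, 2.7, 8.0]
opening: -0.002
grasp_force: 3.8
```

Call:
carry_out(
  motion=[0,0.015,-0.07,0.01,0,0,0,0,0.015,-0.07,0.006,0,0,0],
)

```text
time: 11.85
tool_pos: [0.4717, 0.0307, 0.0584]
ee_rot: [0.629, 0.778, 0.001, 0.001]
ft_force: [-0.8, 1.6, 4.3]
opening: -0.004
grasp_force: 2.4
```

Call:
carry_out(
  motion=[0,0.02,-0.09,0,0,0,0,0,0.02,-0.09,0,0,0,0,0,0.02,-0.09,0,0,0,0],
)

```text
time: 12.15
tool_pos: [0.4736, 0.0226, 0.0585]
ee_rot: [0.629, 0.778, 0.001, 0.001]
ft_force: [-1.3, 1.5, 6.8]
opening: 0.006
grasp_force: 3.3
```

Call:
carry_out(
  motion=[0,0.02,-0.09,0.003,0,0,0,0,0.02,-0.09,0.003,0,0,0,0,0.02,-0.09,0.003,0,0,0],
)

```text
time: 12.45
tool_pos: [0.4753, 0.0145, 0.0587]
ee_rot: [0.629, 0.778, 0.001, 0.001]
ft_force: [0.4, 1.7, 5.8]
opening: -0.002
grasp_force: 3.1
```

Call:
carry_out(
  motion=[0,0.02,-0.09,0.003,0,0,0,0,0.02,-0.09,0.004,0,0,0,0,0.02,-0.09,0.004,0,0,0],
)

```text
time: 12.75
tool_pos: [0.477, 0.0064, 0.059]
ee_rot: [0.629, 0.778, 0.001, 0.0]
ft_force: [0.3, 2.5, 5.5]
opening: -0.0
grasp_force: 3.0
```

Call:
carry_out(
  motion=[0,0.015,-0.07,0.006,0,0,0,0,0.015,-0.07,0.006,0,0,0],
)

```text
time: 12.95
tool_pos: [0.4778, 0.0022, 0.0592]
ee_rot: [0.629, 0.778, 0.001, 0.0]
ft_force: [-0.6, 2.2, 5.3]
opening: 0.002
grasp_force: 2.6
```

```bash
python3 - <<'E'
from meas import *
im=vision.read_camera("scene")[:,:,::-1].copy()
cv2.imwrite("pics/d.png",cv2.resize(im[180:270,270:390],None,fx=6,fy=6,interpolation=2))
xb=np.array([-.212,.977]); P=robot.sense()["tool_pos"]; e=np.array([.495,-.019]); yb=np.array([-.977,-.212])
# where the edge, the crest and the expected lid centre should show in the crop
f2=e+yb*((P[:2]-e)@yb)
for k,d,z in(("edge",0,.05),("crest",.009,.052)): q=f2+xb*d; print(k,((proj("scene",[*q,z])-[270,180])*6).round())
print("dist finger to edge",(P[:2]-e)@xb, "lid centre", ((proj("scene",[*(P[:2]-.0112*xb),.054])-[270,180])*6).round())
E
```

```text
edge [364. 264.]
crest [353. 273.]
dist finger to edge 0.024039637675883012 lid centre [348. 275.]
```

View pics/d.png

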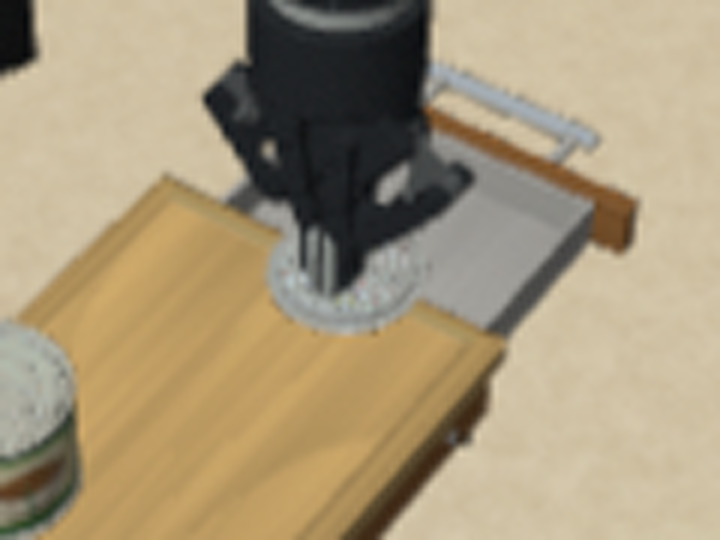

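The lid's middle is at (345,278), right at the edge line, and the fingers are about 22 mm short of the edge. I'll slide another 12 mm with a slight rise, checking as I go.

Call:
carry_out(
  motion=[0,0.015,-0.065,0.004,0,0,0,0,0.015,-0.065,0.004,0,0,0,0,0.015,-0.065,0.004,0,0,0],
)

```text
time: 13.3
tool_pos: [0.4791, -0.0035, 0.0596]
ee_rot: [0.629, 0.778, 0.001, 0.0]
ft_force: [-0.1, 2.7, 6.7]
opening: -0.001
grasp_force: 3.3
```

Call:
carry_out(
  motion=[0,0.015,-0.065,0.004,0,0,0,0,0.015,-0.065,0.004,0,0,0],
)

```text
time: 13.5
tool_pos: [0.48, -0.0076, 0.0597]
ee_rot: [0.629, 0.778, 0.0, 0.0]
ft_force: [-0.2, 1.3, 4.9]
opening: -0.001
grasp_force: 2.4
```

Call:
carry_out(
  motion=[0,0.015,-0.065,0.002,0,0,0,0,0.01,-0.04,0.002,0,0,0,0,0,0,0,0,0,0],
)

```text
time: 13.8
tool_pos: [0.4807, -0.011, 0.0598]
ee_rot: [0.629, 0.778, 0.0, 0.0]
ft_force: [0.5, 0.7, 4.8]
opening: -0.003
grasp_force: 2.6
```

Now a quick lift, so the lid tips off by itself.

Call:
carry_out(
  motion=[0,0,0,1,0,0,0,0,0,0,1,0,0,0,0,0,0,0.5,0,0,0,0,0,0,0,0,0,0,0,0,0,0,0,0,0],
)

```text
time: 14.3
tool_pos: [0.4795, -0.0107, 0.1335]
ee_rot: [0.629, 0.778, -0.0, -0.0]
ft_force: [-0.3, 0.9, 0.2]
opening: -0.003
grasp_force: 0.0
```

```bash
python3 - <<'E'
from meas import *
print(robot.sense()["ft_force"].round(2))
im=vision.read_camera("scene")[:,:,::-1].copy();t=vision.read_camera("top")[:,:,::-1].copy()
cv2.imwrite("pics/e.png",np.hstack([cv2.resize(im[170:270,280:380],None,fx=4,fy=4,interpolation=2),cv2.resize(t[170:270,300:400],None,fx=4,fy=4,interpolation=2)]))
E
```

```text
[-0.26  0.89  0.22]
```

View pics/e.png

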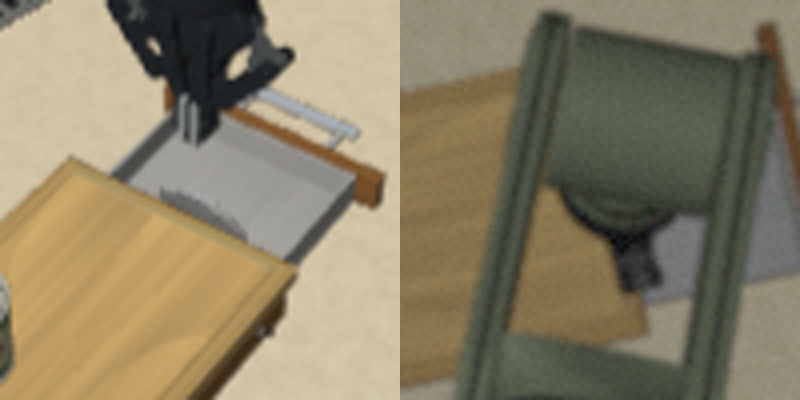

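The lid has dropped into the tray (left crop, arc around (205,215)). I'll move away over the handle, turning the gripper back, then check how the lid lies.

Call:
carry_out(
  motion=[26,0.18,-0.55,0,0,0,-1,26,0.18,-0.55,0,0,0,-1,26,0.18,-0.55,0,0,0,-1,26,0.18,-0.55,0,0,0,-1,26,0.18,-0.55,0,0,0,-1,26,0.18,-0.55,0,0,0,-1,26,0.18,-0.55,0,0,0,-1,26,0.18,-0.55,0,0,0,-1,26,0.18,-0.55,0,0,0,-1,26,0.18,-0.55,0,0,0,-1,26,0,0,0,0,0,-1,26,0,0,0,0,0,-1],
)

```text
time: 15.6
tool_pos: [0.533, -0.1759, 0.1322]
ee_rot: [0.966, 0.257, -0.001, -0.001]
ft_force: [0.9, -0.5, 0.3]
opening: 0.303
grasp_force: 0.0
```

Call:
carry_out(
  motion=[26,0,0,0,0,0,-1,26,0,0,0,0,0,-1,26,0,0,0,0,0,-1,26,0,0,0,0,0,0],
)

```text
time: 16.0
tool_pos: [0.533, -0.1752, 0.1324]
ee_rot: [0.994, 0.105, -0.001, -0.001]
ft_force: [0.0, 0.2, -0.3]
opening: 0.303
grasp_force: 0.0
```

```bash
python3 - <<'E'
from meas import *
s=robot.sense();print(s["tool_pos"].round(4),s["ee_rot"].round(3),s["joint_pos"].round(2))
im=vision.read_camera("scene")[:,:,::-1].copy();t=vision.read_camera("top")[:,:,::-1].copy()
for k,P in(("E",(.495,-.019)),):
  xb=np.array([-.212,.977]);yb=np.array([-.977,-.212])
  # expected crop pixels for lid on floor at candidate distances
for z in(.012,.03):
  print(z,onz("scene",331,219.5,z).round(4))
cv2.imwrite("pics/f.png",np.hstack([cv2.resize(im[170:270,280:380],None,fx=4,fy=4,interpolation=2),cv2.resize(t[170:270,300:400],None,fx=4,fy=4,interpolation=2)]))
E
```

```text
[ 0.533  -0.1752  0.1324] [ 0.994  0.105 -0.001 -0.001] [-0.47  0.28  1.67 -0.    1.2   0.89]
0.012 [ 0.5214 -0.0624  0.012 ]
0.03 [ 0.5088 -0.0493  0.03  ]
```

View pics/f.png

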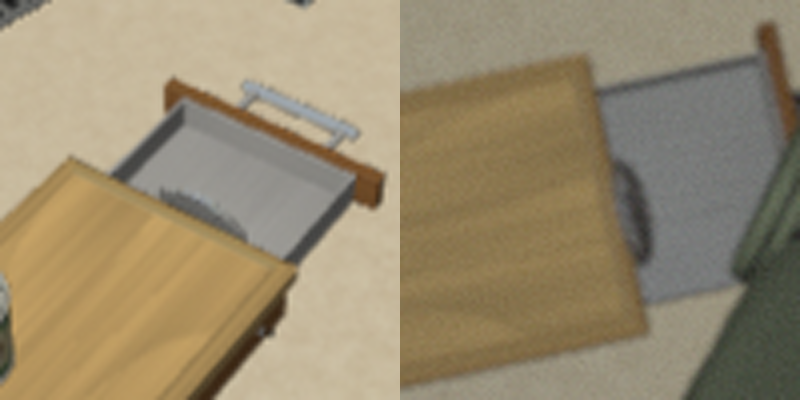

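Top half: the lid pokes out about 10 px (≈20-25 mm) beyond the board's edge, at crop (612-652, 160-265), so most of it is under the board. Step 2 needs its middle within 75 mm of the floor point, so I'll measure that from the change against the pre-drop pictures.

```bash
cat > lid.py <<'E'
from meas import *
xb=np.array([-.212,.977]);yb=np.array([-.977,-.212]);e=np.array([.495,-.019])
old=cv2.imread("pics/b.png"); O={"scene":cv2.resize(old[:,:396],(110,110),interpolation=cv2.INTER_AREA),"top":cv2.resize(old[:,396:],(110,110),interpolation=cv2.INTER_AREA)}
off={"scene":(270,160),"top":(295,170)}
def run(z,show=True):
    for n in("top","scene"):
        im=np.mean([vision.read_camera(n)[:,:,::-1].astype(float) for _ in range(4)],0)
        x,y=off[n]; d=im[y:y+110,x:x+110].mean(-1)-O[n].astype(float).mean(-1)
        xs=np.arange(-50,6,4);
        print(n,"x_b:",xs)
        for yy in range(-36,64,9):
            p=np.array([proj(n,[*(e+xb*a/1000+yb*yy/1000),z])-[x,y] for a in xs],np.float32)
            v=cv2.remap(d.astype(np.float32),p[None,:,0],p[None,:,1],cv2.INTER_LINEAR)[0]
            print(yy,v.round().astype(int))
if __name__=="__main__": run(.008)
E
python3 lid.py
```

```text
top x_b: [-50 -46 -42 -38 -34 -30 -26 -22 -18 -14 -10  -6  -2   2]
-36 [ 1  0 -2  0 -1 -1  1  1  1  0 -1 -1  2 -1]
-27 [  1   0   1  -2   0   1  -1  -1   0  -1 -13 -30 -27  -5]
-18 [  0   0   0   0   0  -1   0  -2  -4 -27 -55 -45 -22  -8]
-9 [  1   1   1  -2   0   0   1  -1 -18 -51 -56 -35 -14   1]
0 [ -1   1  -1   1  -1  -2  -3  -3 -24 -48 -62 -52 -20   3]
9 [  0  -1   0   0  -1  -1   1  -3 -22 -53 -68 -50 -20   1]
18 [  0   1  -1   1  -1  -3   1  -2 -24 -52 -63 -44 -15   0]
27 [  2   1   0   0   1  -1  -1   0 -14 -50 -61 -41 -22  -9]
36 [  0   0   1   1   1   0   0  -1  -4 -34 -62 -58 -37  -8]
45 [ -2  -1  -1   0   2   1   1  -1  -3  -2 -13 -23 -16  -3]
54 [ 0  0  0  0  1  0 -1 -1 -1  0  1  0  1 -2]
63 [-4  1  0  0 -1  1  1  0  0  0  0  2  0 -1]
scene x_b: [-50 -46 -42 -38 -34 -30 -26 -22 -18 -14 -10  -6  -2   2]
-36 [ -9 -38 -55 -51 -32  -7   2   0   2   1   1   1   1   1]
-27 [ -3 -34 -51 -51 -33  -7   1   0   2   1   1   1   0   0]
-18 [ -5 -34 -51 -52 -37  -3   1   1   1   1   1   0   0   1]
-9 [-10 -22 -48 -51 -35  -8   1   1   2   1   1   1   1   1]
0 [ -6 -19 -46 -53 -36 -10   1   1   1   0   0   0   0   1]
9 [ -3 -23 -36 -49 -39  -7   0   0   1   0   1   1   1   1]
18 [  0  -1 -19 -35 -35  -8   1   0   1   1   0   0   1   1]
27 [  0   1   1  -1 -21  -9   1   0   1   0   1   1   1   1]
36 [1 1 1 2 2 0 1 1 2 1 1 1 1 0]
45 [ 0  1  1  1  1 -1  2  1  1  1  1  1  0  0]
54 [ 1  0  1  1  1 -1  1  1  2  1  1  1  1  1]
63 [ 0  0  1  1 -1  1  2  1  1  1  1  1  2  1]
```

The two views disagree at floor height, so the visible rim must stand higher than that. I'll triangulate the rim.

```bash
cat > tri.py <<'E'
from lid import *
def masks():
    M={}
    for n in("top","scene"):
        im=np.mean([vision.read_camera(n)[:,:,::-1].astype(float) for _ in range(4)],0)
        x,y=off[n]; M[n]=np.abs(im[y:y+110,x:x+110].mean(-1)-O[n].astype(float).mean(-1)).astype(np.float32)
    return M
def samp(M,n,X):
    p=(proj(n,X)-off[n]).astype(np.float32); return float(cv2.remap(M[n],p[None,None,0],p[None,None,1],cv2.INTER_LINEAR)[0,0])
def outer(M,n,z,yy,th=20):
    for a in np.arange(-.125,.01,.0005):
        if samp(M,n,[*(e+xb*a+yb*yy),z])>th: return a
if __name__=="__main__":
    M=masks()
    print(robot.sense()["time"])
    for z in(.008,.02,.03,.036,.042,.048,.054):
        print(z,"top",[round(1000*(outer(M,"top",z,y) or 9)) for y in np.arange(-.03,.05,.01)],"scene",[round(1000*(outer(M,"scene",z,y) or 9)) for y in np.arange(-.03,.05,.01)])
E
python3 tri.py
```

```text
16.9
0.008 top [9000, -13, -116, -116, -120, -112, -87, -103] scene [-48, -47, -46, -45, -45, -41, 9000, 9000]
0.02 top [9000, -12, -16, -109, -102, -110, -86, -103] scene [-38, -37, -37, -35, -34, -33, -29, 9000]
0.03 top [-125, -11, -14, -108, -101, -93, -86, -102] scene [-26, -29, -29, -27, -27, -27, -22, 9000]
0.036 top [-125, -10, -14, -108, -101, -111, -85, -101] scene [-20, -24, -24, -23, -21, -22, -18, -12]
0.042 top [-125, -125, -13, -107, -101, -110, -85, -101] scene [-14, -19, -19, -18, -17, -15, -15, -11]
0.048 top [-125, -125, -12, -125, -100, -110, -84, -100] scene [9000, -11, -14, -14, -12, -11, -11, -7]
0.054 top [-125, -125, -12, -124, -100, -109, -101, -99] scene [9000, -4, -8, -8, -8, -6, -7, -2]
```

The numbers add up: in the top view the lid is a thin ellipse (semi-minor about 11 mm), and the scene rim fits (x_b≈+5, z≈0.07). So the lid is standing steeply on the tray floor, leaning against the board's end, with its foot 18 mm out. Pushing the tray in 25-28 mm should draw the foot under the edge, so that it topples flat into the tray while the tray stays over 95 mm out. I'll grip the handle.

Call:
carry_out(
  motion=[26,0.05,-0.02,-0.8,0,0,0,26,0,0,-0.8,0,0,0,26,0,0,-0.8,0,0,0,26,0,0,-0.5,0,0,0,26,0,0,-0.4,0,0,0,26,0,0,-0.3,0,0,0,26,0,0,-0.2,0,0,0,26,0,0,0,0,0,0],
)

```text
time: 17.7
tool_pos: [0.5354, -0.1762, 0.0199]
ee_rot: [0.994, 0.105, -0.0, -0.0]
ft_force: [-0.1, -0.9, 0.0]
opening: 0.307
grasp_force: 0.0
```

Call:
carry_out(
  motion=[5,0,0,0,0,0,0,5,0,0,0,0,0,0,5,0,0,0,0,0,0,5,0,0,0,0,0,0,5,0,0,0,0,0,0],
  force=30,
)

```text
time: 18.2
tool_pos: [0.5358, -0.1754, 0.0211]
ee_rot: [0.994, 0.105, 0.0, -0.001]
ft_force: [-0.5, 6.5, 4.6]
opening: 0.099
grasp_force: 29.6
```

The tips are only at bar height, so I'll regrip a little lower.

Call:
carry_out(
  motion=[26,0,0,0,0,0,0,26,0,0,0,0,0,0,26,0,0,-0.1,0,0,0,26,0,0,-0.1,0,0,0,26,0,0,-0.1,0,0,0,26,0,0,0,0,0,0,5,0,0,0,0,0,0,5,0,0,0,0,0,0,5,0,0,0,0,0,0,5,0,0,0,0,0,0,5,0,0,0,0,0,0],
)

```text
time: 19.3
tool_pos: [0.5352, -0.1755, 0.0112]
ee_rot: [0.994, 0.105, -0.0, -0.001]
ft_force: [-0.8, 5.3, 1.7]
opening: 0.114
grasp_force: 29.4
```

Now I'll push in 25 mm: (-5.3, +24.4) mm.

Call:
carry_out(
  motion=[5,-0.02,0.1,0,0,0,0,5,-0.04,0.18,0,0,0,0,5,-0.04,0.18,0,0,0,0,5,-0.04,0.18,0,0,0,0,5,-0.03,0.14,0,0,0,0,5,0,0,0,0,0,0,5,0,0,0,0,0,0],
)

```text
time: 20.0
tool_pos: [0.5301, -0.1519, 0.0112]
ee_rot: [0.994, 0.105, -0.0, -0.001]
ft_force: [-0.9, 0.8, -1.9]
opening: 0.109
grasp_force: 29.4
```

```bash
cat > look.py <<'E'
from lid import *
s=robot.sense();print(s["time"],s["tool_pos"].round(4))
# rectified brightness on the tray floor, scene and top, rows y_b, cols x_b
for n in("scene","top"):
    im=np.mean([vision.read_camera(n)[:,:,::-1].astype(float).mean(-1) for _ in range(4)],0).astype(np.float32)
    xs=np.arange(-110,6,6); print(n,xs)
    for yy in range(-54,64,9):
        p=np.array([proj(n,[*(e+xb*a/1000+yb*yy/1000),.008]) for a in xs],np.float32)
        print(yy,cv2.remap(im,p[None,:,0],p[None,:,1],cv2.INTER_LINEAR)[0].round().astype(int))
E
python3 look.py
```

```text
20.0 [ 0.5301 -0.1519  0.0112]
scene [-110 -104  -98  -92  -86  -80  -74  -68  -62  -56  -50  -44  -38  -32
  -26  -20  -14   -8   -2    4]
-54 [118 133 131 131 137 147 147 147 148 148 149 148 145 126 126 136 134 134
 135 135]
-45 [124 134 132 131 137 145 147 147 148 148 144 124  96 107 127 136 135 134
 135 135]
-36 [126 134 133 132 138 145 146 147 147 149 150 111  92  88 127 142 151 151
 151 148]
-27 [123 134 133 132 137 144 144 145 146 149 146 100  95  96 126 141 149 149
 148 148]
-18 [117 134 133 132 138 144 144 145 146 148 148 106  94  99 127 139 144 143
 143 143]
-9 [118 134 133 132 137 144 144 145 146 146 144 110  93  98 128 140 147 147
 147 147]
0 [124 134 133 132 136 143 143 143 144 146 144 129  94  98 127 138 140 140
 140 140]
9 [125 133 133 132 136 143 144 144 144 145 144 125  99 104 127 141 147 147
 147 147]
18 [122 133 132 131 136 142 142 142 143 144 145 138 108 104 128 138 142 141
 141 141]
27 [116 133 131 131 136 144 144 144 145 146 147 148 147 110 127 137 139 138
 137 137]
36 [117 132 131 130 137 146 147 146 147 147 149 149 150 127 127 139 141 140
 140 140]
45 [123 132
[... 860 characters left out ...]
  73
  93 100]
0 [ 84  77  72  59  83  78  90 114 116 118 117 120 120 120 121 103  64  67
  88  99]
9 [ 91  88  79  82  67  85  85  93 115 118 117 118 120 122 121  99  60  57
  90  98]
18 [ 90  92  89  83  87  74  86  89  86 110 117 116 118 118 120  99  63  59
  89  97]
27 [ 73  68  66  65  72  90  73  78  89  89 117 120 120 121 123 105  59  62
  83  95]
36 [ 52  54  52  56  51  62  82  70  73  85  85 111 121 123 122 119  83  61
  73  93]
45 [ 60  59  58  56  58  58  58  59  59  64  80  85 113 119 120 121 118  97
  90  94]
54 [ 58  57  56  58  60  61  61  61  60  56  53  65  77 113 120 120 121 121
 107  95]
63 [ 59  57  59  58  60  59  60  61  61  62  58  59 106 121 122 121 121 121
 107  94]
```

The lid didn't follow the tray in: its foot slipped, as low friction (about 0.2) would allow. Pulling the tray back out reverses the friction at the foot, so the lean should collapse outward and leave the lid flat.

Call:
carry_out(
  motion=[5,0.04,-0.18,0,0,0,0,5,0.055,-0.25,0,0,0,0,5,0.055,-0.25,0,0,0,0,5,0.01,-0.06,0,0,0,0,5,0,0,0,0,0,0,5,0,0,0,0,0,0,5,0,0,0,0,0,0,5,0,0,0,0,0,0],
)

```text
time: 21.2
tool_pos: [0.5352, -0.1755, 0.0112]
ee_rot: [0.994, 0.105, -0.0, 0.0]
ft_force: [-1.1, -0.7, -4.8]
opening: 0.113
grasp_force: 29.6
```

```bash
python3 look.py
```

```text
21.2 [ 0.5352 -0.1755  0.0112]
scene [-110 -104  -98  -92  -86  -80  -74  -68  -62  -56  -50  -44  -38  -32
  -26  -20  -14   -8   -2    4]
-54 [138 146 146 147 147 148 148 148 148 148 148 149 147 125 126 136 134 134
 134 135]
-45 [137 145 145 146 147 147 148 148 148 148 148 148 147 127 126 136 134 134
 134 134]
-36 [136 144 145 146 147 148 148 149 149 150 151 151 146 103 126 141 150 150
 150 147]
-27 [135 143 143 144 145 145 146 147 143 145 145 147 146 113 126 140 148 148
 148 147]
-18 [137 143 144 144 145 146 140 142 150 146 147 148 139 116 126 138 143 142
 142 142]
-9 [138 144 144 144 145 141 146 130 154 151 152 144 141 115 127 139 146 146
 146 145]
0 [136 142 142 143 143 143 152 155 159 144 144 146 156 123 126 137 139 139
 139 139]
9 [136 142 143 143 143 146 152 139 148 143 145 146 153 134 126 140 146 146
 146 146]
18 [134 141 142 142 142 134 138 144 152 160 150 158 152 128 127 137 141 140
 140 140]
27 [135 143 143 143 144 144 138 138 136 139 149 154 153 128 127 136 138 137
 137 137]
36 [137 145 146 146 146 147 148 151 136 138 131 134 135 114 126 138 140 139
 139 139]
45 [135 144
[... 860 characters left out ...]
 122
 110  95]
0 [ 86  75  94 117 117 118 116 121 122 118 119 119 120 121 119 120 122 123
 109  95]
9 [ 72  91  81  89 115 115 120 125 123 121 115 117 119 116 109 120 123 123
 109  95]
18 [ 84  71  90  87  88 111 112 118 122 119 116 119 116 122 122 123 121 120
 106  95]
27 [ 72  86  65  79  86  81 109 115 116 116 121 124 122 119 124 119 120 122
 109  95]
36 [ 57  61  71  66  73  82  81 107 116 122 125 121 114 119 118 115 119 121
 108  95]
45 [ 59  58  60  59  61  63  75  78 108 112 116 115 116 119 119 121 120 120
 106  94]
54 [ 61  61  62  60  59  56  45  63  99 119 120 120 121 121 120 121 120 121
 106  94]
63 [ 60  58  61  61  61  61  58  81 118 122 121 121 122 121 121 122 120 121
 107  95]
```

The lid now lies flat: both views agree on its front edge at x_b≈-80, with ring texture across -80…-35, so its middle is about 20 mm from the floor point. Tray is at the stop. I'll push it home.

Call:
carry_out(
  motion=[5,-0.025,0.12,0,0,0,0,5,-0.05,0.24,0,0,0,0,5,-0.08,0.36,0,0,0,0,5,-0.08,0.36,0,0,0,0,5,-0.08,0.36,0,0,0,0,5,-0.08,0.36,0,0,0,0,5,-0.08,0.36,0,0,0,0,5,-0.08,0.36,0,0,0,0,5,-0.08,0.36,0,0,0,0,5,-0.08,0.36,0,0,0,0,5,-0.06,0.3,0,0,0,0,5,-0.04,0.2,0,0,0,0],
)

```text
time: 22.8
tool_pos: [0.5105, -0.0619, 0.0113]
ee_rot: [0.994, 0.106, -0.0, -0.0]
ft_force: [0.2, -2.1, -9.8]
opening: 0.113
grasp_force: 29.2
```

Call:
carry_out(
  motion=[5,-0.02,0.1,0,0,0,0,5,-0.02,0.1,0,0,0,0,5,-0.015,0.07,0,0,0,0,5,0,0,0,0,0,0],
)

```text
time: 23.2
tool_pos: [0.5089, -0.0545, 0.0113]
ee_rot: [0.994, 0.105, -0.0, -0.0]
ft_force: [-0.6, 0.2, -8.9]
opening: 0.112
grasp_force: 29.3
```

Call:
carry_out(
  motion=[5,-0.01,0.05,0,0,0,0,5,0,0,0,0,0,0],
)

```text
time: 23.4
tool_pos: [0.5087, -0.0533, 0.0113]
ee_rot: [0.994, 0.105, -0.0, -0.0]
ft_force: [0.2, -0.7, -9.7]
opening: 0.109
grasp_force: 29.3
```

Call:
carry_out(
  motion=[5,-0.01,0.05,0,0,0,0,5,-0.01,0.05,0,0,0,0,5,0,0,0,0,0,0],
)

```text
time: 23.7
tool_pos: [0.5087, -0.0532, 0.0113]
ee_rot: [0.994, 0.106, 0.0, 0.003]
ft_force: [-0.1, -10.7, -12.2]
opening: 0.113
grasp_force: 29.2
```

The tray is on its home stop (-10.7 N, no further travel). I'll release and lift.

Call:
carry_out(
  motion=[26,0,0,0,0,0,0,26,0,0,0,0,0,0,26,0,0,0,0,0,0,26,0,-0.03,0.3,0,0,0,26,0,0,0.5,0,0,0,26,0,0,0.8,0,0,0,26,0,0,0.8,0,0,0,26,0,0,0.8,0,0,0,26,0,0,0.6,0,0,0,26,0,0,0,0,0,0],
)

```text
time: 24.7
tool_pos: [0.5113, -0.0518, 0.1295]
ee_rot: [0.994, 0.105, 0.004, 0.001]
ft_force: [0.6, 0.7, 0.5]
opening: 0.304
grasp_force: 0.0
```

```bash
python3 - <<'E'
from h import *
s=robot.sense();print(s["time"],s["tool_pos"].round(4),s["ft_force"].round(1))
im=np.mean([vision.read_camera("scene").astype(float).mean(-1) for _ in range(4)],0)
o=cv2.imread("pics/scene0.png").astype(float).mean(-1)
# handle bar brightness along x_b at z=.02 (bar crest), now and at the start
xb=np.array([-.212,.977]);e=np.array([.495,-.019]);yb=np.array([-.977,-.212]); xs=np.arange(-66,-30,3)
for n,i in(("start",o),("now",im)):
    a=[]
    for y in (-.03,-.02,-.01,0,.01,.02,.03):
        p=np.array([proj("scene",[*(e+xb*x/1000+yb*y),.02]) for x in xs],np.float32)
        a.append(cv2.remap(i.astype(np.float32),p[None,:,0],p[None,:,1],1)[0])
    print(n,xs,np.mean(a,0).round())
d=np.abs(cv2.GaussianBlur(im-o,(5,5),0))>25
for c in cv2.findContours(d.astype(np.uint8),0,2)[0]:
    if cv2.contourArea(c)>15: print(cv2.boundingRect(c))
E
```

```text
24.7 [ 0.5113 -0.0518  0.1295] [0.6 0.7 0.5]
start [-66 -63 -60 -57 -54 -51 -48 -45 -42 -39 -36 -33] [170. 170. 170. 171. 166. 155. 146. 153. 154. 148. 146. 155.]
now [-66 -63 -60 -57 -54 -51 -48 -45 -42 -39 -36 -33] [185. 185. 186. 187. 186. 186. 182. 171. 160. 166. 169. 163.]
(447, 317, 12, 33)
(561, 283, 7, 11)
(527, 282, 30, 46)
(557, 268, 5, 9)
(394, 251, 120, 103)
(539, 236, 29, 34)
(487, 231, 8, 13)
(434, 231, 6, 10)
(392, 231, 6, 19)
(434, 227, 50, 51)
(323, 140, 10, 5)
(410, 131, 40, 124)
(315, 110, 5, 9)
(560, 107, 26, 44)
(458, 105, 50, 125)
(402, 101, 6, 25)
(505, 91, 5, 14)
(314, 87, 95, 111)
(573, 86, 21, 13)
(593, 85, 14, 5)
(389, 84, 24, 9)
(306, 75, 14, 29)
(343, 63, 11, 5)
(385, 49, 13, 11)
(517, 25, 55, 36)
(446, 23, 17, 51)
(493, 8, 7, 53)
(579, 0, 61, 101)
(609, 0, 15, 12)
(442, 0, 141, 222)
(483, 0, 9, 27)
(457, 0, 13, 20)
(396, 0, 68, 244)
(410, 0, 8, 7)
```

The handle is about 7 mm further in than at the start, which fits the stop. No change shows at the tin, salt or spoon, and the arm hangs free.

```bash
python3 -c "
from rig import robot
print(robot.hand_in())"
```

```text
the job is handed in; nothing more can be done
None
```

I handed the job in at about 25 s: the lid was last seen lying flat in the pulled-out tray, which was then pushed onto its home stop (the lid first landed on edge, and pulling the tray back out laid it flat); pressing peaked at about 8 N in the readings, and no verdict was returned.

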